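# Hold a crank arm level over the press fixture

## Task

Take the turquoise bicycle crank arm out of the cream tray by its balance point, squeezing it gently (a grip of no more than about 45 N, the finish is fresh), and keep it level as you carry it over to the black press fixture. Hold it level and still with its underside about 40 mm above the tips of the fixture, heavy hub over the thick stub and eye over the thin pin, touching neither, and finish there while still holding it. Leave everything else on the bench alone.

Things in the scene. Friction and masses are not known exactly. Their poses are not given: they have to be found in the camera images.
- crank: Turquoise crank arm, 0.56 to 0.84 kg, smooth, slippery lacquer (friction 0.35; a 30 N grip carries it), flat in the tray. Origin: centre of the hub's underside; z up, x from hub to eye. Hub (x=0, heavy): cylinder, diameter 44, 44 high. Eye (x=170): ring, diameter 34, bore 18, 44 high. Bar between: 18 wide, z=14 to 36 (clear below). Balance point: on the bar at x=50 (not mid-length); gripped far from it, it swings.
- crank_hub (a point): Centre of the crank hub's underside.
- crank_eye (a point): Centre of the crank eye's underside, 170 from crank_hub.
- tray: Cream tray, fixed, 320 (x) by 220 (y), floor 4 thick, rim 12 high. Origin: centre of its underside on the bench. It may be on the robot's left or right, the fixture on the other side.
- fixture: Press fixture, fixed: black base 280 (x) by 130 (y) by 20 with an aluminium plate up to 35 high, with an aluminium stub near one end and a steel pin near the other, both upright, tips 70 above the bench. Origin: centre of its underside on the bench. x runs from the stub to the pin.
- fix_hub (a point): Centre of the tip of the thick aluminium stub (diameter 18 on a 42 wide collar whose top is 53 above the bench); the hub belongs over it.
- fix_pin (a point): Centre of the tip of the thin steel pin (diameter 13), 170 from fix_hub; the eye belongs over it.
- pedal: Bystander: turquoise flat pedal, loose, 100 by 120, 18 high. Origin: centre of its underside.
- knife: Bystander: red and black utility knife, loose, 175 long, 30 wide, 17 high, along its x. Origin: on its underside near mid-length.
- bottle: Bystander: white plastic bottle with blue cap, loose, diameter 66, 180 high. Origin: centre of its underside.
- wrench: Bystander: steel wrench, loose, 170 long, lying along its x. Origin: its underside.
- bushing: Bystander: steel bushing, loose, diameter 32, 25 high. Origin: centre of its underside.
Not all that is in view belongs to the job. There is more than one size of the crank; the job needs the smaller.

How it is judged:
By the outcome, as a careful person would: the job done as asked, in the order asked, and still so for the second after the job is handed in, while the arm keeps its last pose, push and grip.
It also fails if it takes over 51 s, if anything falls off the work surface, if the arm or the gripper's body presses on something with over 40 N, if the wrist force passes 120 N, or if a joint passes its speed limit or range.

## Robot

A 6-joint arm with a two-finger parallel gripper is mounted at the origin on the work surface. World frame = base frame: x ahead of the robot, y to its left, z up, the work surface at z = 0. Lengths are in mm, angles in rad, forces in N, time in s.
With the tool pointing down it reaches from about 350 to 975 mm from the base axis. Payload 7.1 kg.
Tool frame: the origin (TCP) lies between the finger pads; the fingertips stand 14 mm ahead of it and the grasp point (between the pads) lies 5 mm behind it (ctrl.tcp_to_tips is the distance from the TCP to the fingertips, in mm); z points along the fingers, y is the line along which they close (so a half turn about z gives the same grasp; the last joint's range is limited). The gripper opens to 88 mm and grips with 3 to 60 N. Pads are 20 mm wide; open, the fingers measure 115 mm over their backs; the gripper's body (75 mm by 178 mm) begins 61 mm behind the grasp point.
Start: joints at [-1.142, 0.423, 1.63, -0, 1.089, -0.019], TCP at [270.629, -563.351, 236.675] pointing down, gripper open.
Joint ranges: [-3, 3], [-0.9, 2.11], [0.09, 2.58], [-1.31, 4.45], [0.11, 2.69], [-2.54, 2.54]. Speed limits (rad/s): [2.39, 2.39, 3.01, 3.14, 3.14, 3.14].

## Interface

Orientations are given as a rotation vector (axis times angle).
In Python, from workcell import ctrl gives the robot as it stands.
- The arm moves only by the tool apply_moves, never from a script. Its argument "series" is a list that holds one entry, the list of rows, each a list of 7 numbers: the shift along the tool's x, y, z in cm, then the turn, a rotation vector about the tool's x, y, z in degrees, then the opening, from 0 (shut) to 1 (fully open). A call has 1 to 12 rows; each row shifts and turns the commanded pose from where the row before left it, along the tool's axes as they then stand; what a row does not reach is not made up. A row lasts 1/10 s, in which the tool goes at most 50 mm and 8.59 degrees, less where a joint would pass 70% of its speed; a pose out of reach is approached as far as the arm can. A call with a gripper value outside its range is refused whole. The fingers move at their own pace and stop on an object; the grip force is fixed at half the most. Time passes only in rows, so rows that do not move let the fingers close. It gives the time, the measured TCP pose, the force and the opening at its end, in the units of the state.
- ctrl.get_obs(): the state, without advancing time (a new reading comes with each control period).
- ctrl.get_image(name): name is "scene" or "top" or "wrist"; returns a dict with "img" (384x512x3 uint8, blue, green, red), "K" (3x3 intrinsics, pixels), "cam_to_world" (4x4, takes a point from camera to world coordinates). Camera axes: x right, y down, z forward; pixel columns grow to the right and rows downward; lengths in mm; the calibration is good to about 2 mm. A picture is of the moment at which its call begins. There is no depth.
- ctrl.close_job(): hands the job in, once; it reports no verdict.
The state is a dict: "t": time; "qpos": joint angles; "qvel": joint speeds; "joint_torque": joint torques, N m; "ee_pos": TCP position; "orientation": TCP orientation; "ft_force": force on the tool from outside, world axes, zero at the start; "moment": the same for the moment, N m; "width": finger opening in mm.
Only numpy, scipy, OpenCV 4.12 (cv2) and the standard library are available. Lean on these libraries where they do the work, as an engineer would, in place of code of your own. Each camera call takes 0.05 s, during which the arm holds its last target. There are 200 camera calls.

## Working session

There is one attempt and no reset: what is moved stays moved. The work goes in short steps, Python scripts to look and compute and a tool call to move; the robot and the scene stay as the last step left them, time stands still between calls to the robot, and variables do not carry over. Pictures are saved under pics/ and viewed, on a budget of 10 in all, crops included, one or two more only if the job needs it, and the job is handed in when it is done.

Besides the shell and the picture viewer there is one more tool, called after "Call:" by a JSON object that holds its "api" and its "payload", one argument or row to a line. apply_moves: Moves the arm, as the interface text tells. Its arguments: {"type":"object","properties":{"series":{"type":"array","items":{"type":"array","items":{"type":"array","items":{"type":"number"}}}}},"required":["series"]}

```bash
mkdir -p pics; cat > h.py <<'E'
import numpy as np, cv2, pickle
from workcell import ctrl
def grab(n,tag):
    d=ctrl.get_image(n); cv2.imwrite(f'pics/{tag}.png',d['img']); pickle.dump(d,open(f'pics/{tag}.pkl','wb')); return d
def load(tag): return pickle.load(open(f'pics/{tag}.pkl','rb'))
def ray(d,uv):
    M=np.array(d['cam_to_world']); v=M[:3,:3]@np.linalg.solve(d['K'],[uv[0],uv[1],1.]); return M[:3,3],v/np.linalg.norm(v)
def onplane(d,uv,z):
    o,v=ray(d,uv); return o+v*(z-o[2])/v[2]
def tri(*obs):
    A=np.zeros((3,3));b=np.zeros(3)
    for d,uv in obs:
        o,v=ray(d,uv);P=np.eye(3)-np.outer(v,v);A+=P;b+=P@o
    p=np.linalg.solve(A,b); return p,[np.linalg.norm(np.cross(p-ray(d,uv)[0],ray(d,uv)[1])) for d,uv in obs]
def proj(d,p):
    M=np.linalg.inv(d['cam_to_world']); q=d['K']@(M[:3,:3]@np.array(p,float)+M[:3,3]); return q[:2]/q[2]
E
python3 - <<'E'
from h import *
np.set_printoptions(precision=3,suppress=True)
print(ctrl.get_obs())
ims=[]
for n in ['scene','top']:
    d=grab(n,n+'0'); print(n,d['K'].tolist(),d['cam_to_world'])
    ims.append(d['img'])
a=np.vstack([ims[0],ims[1]]); 
cv2.imwrite('pics/both.png',cv2.resize(np.hstack(ims),(800,300),interpolation=cv2.INTER_AREA))
cv2.imwrite('pics/topL.png',cv2.resize(ims[1],(800,600),interpolation=cv2.INTER_CUBIC))
cv2.imwrite('pics/sceneL.png',cv2.resize(ims[0],(800,600),interpolation=cv2.INTER_CUBIC))
E
```

```text
{'t': 0.0, 'qpos': array([-1.142,  0.424,  1.631, -0.   ,  1.089, -0.019]), 'qvel': array([-0.003, -0.001,  0.001, -0.001,  0.   , -0.001]), 'joint_torque': array([ -0.002, -54.464, -27.366,   0.064,   0.023,  -0.   ]), 'ee_pos': array([ 270.414, -562.894,  235.918]), 'orientation': array([-3.062, -0.697,  0.001]), 'ft_force': array([-0.543,  0.346, -0.163]), 'moment': array([-0.036, -0.041,  0.025]), 'width': 87.95813399616014}
scene [[450.2894176701615, 0.0, 247.32197913505328], [0.0, 450.2894176701615, 193.46575110221883], [0.0, 0.0, 1.0]] [[  -0.838    0.437   -0.327  919.619]
 [   0.545    0.652   -0.527  789.474]
 [  -0.017   -0.62    -0.785 1245.348]
 [   0.       0.       0.       1.   ]]
top [[450.970328439426, 0.0, 254.7901054978101], [0.0, 450.970328439426, 190.96981681515817], [0.0, 0.0, 1.0]] [[   0.029   -0.997    0.068  322.696]
 [  -0.999   -0.03    -0.015   14.883]
 [   0.017   -0.068   -0.998 1567.457]
 [   0.       0.       0.       1.   ]]
```

View pics/topL.png

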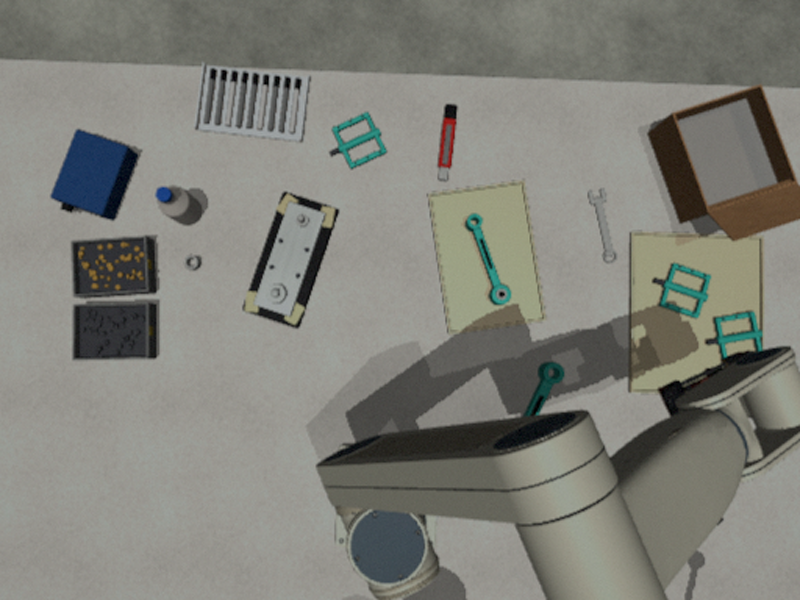

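View pics/sceneL.png

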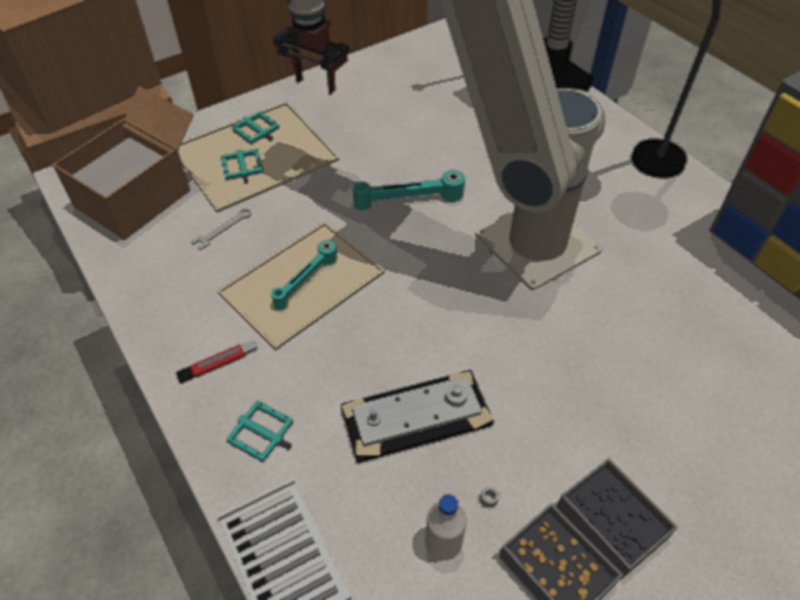

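The top view shows the small crank in the tray, with its hub near (500,294) and its eye near (474,221). The fixture stub is near (278,292) and its pin near (303,218). The larger crank lies loose near the robot base at about (548,375). In the scene view the crank's hub is at (327,250) and its eye at (279,297), while the stub is at (457,390) and the pin at (373,413).

```bash
python3 - <<'E'
from h import *
np.set_printoptions(precision=1,suppress=True)
t,s=load('top0'),load('scene0')
def turq(im):
    h=cv2.cvtColor(im,cv2.COLOR_BGR2HSV); return cv2.inRange(h,(78,90,50),(98,255,255))
for d,box in((t,(270,125,350,205)),(s,(165,145,225,205))):
    m=turq(d['img'][box[1]:box[3],box[0]:box[2]])
    ys,xs=np.nonzero(m); print(len(xs),xs.min()+box[0],xs.max()+box[0],ys.min()+box[1],ys.max()+box[1])
def crop(d,cx,cy,w=40,hh=30):
    c=d['img'][cy-hh:cy+hh,cx-w:cx+w]; return cv2.resize(c,(400,300),interpolation=cv2.INTER_NEAREST)
o=np.vstack([np.hstack([crop(t,311,165),crop(s,195,175)]),np.hstack([crop(t,186,165),crop(s,267,260)])])
cv2.imwrite('pics/m1.png',o)
E
```

```text
346 299 326 137 194
385 174 214 154 197
```

View pics/m1.png

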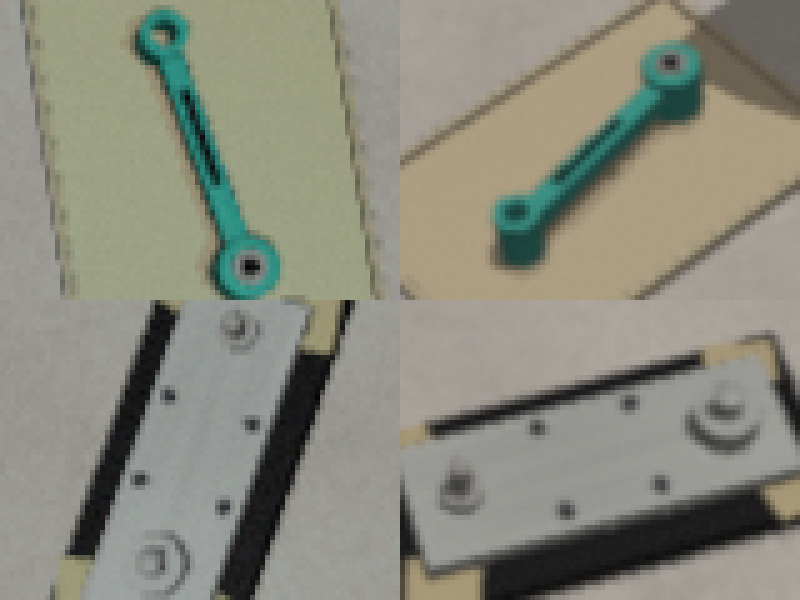

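The crops show bore centres I can use. For the crank hub they are top (251,267) and scene (671,63), and for the eye top (165,30) and scene (515,212). For the stub tip they are about top (158,562) and scene (727,397), and for the pin tip about top (235,325) and scene (459,468).

```bash
python3 - <<'E'
from h import *
np.set_printoptions(precision=1,suppress=True)
t,s=load('top0'),load('scene0')
f=lambda o,x,y:(o[0]+x/5-.5,o[1]+y/5-.5)
P={'hub':(f((271,135),251,267),f((155,145),271,63)),'eye':(f((271,135),165,30),f((155,145),115,212)),
'stub':(f((146,135),158,262),f((227,230),327,97)),'pin':(f((146,135),235,25),f((227,230),59,168))}
for k,(a,b) in P.items():
    z=70 if k in('stub','pin') else 48
    print(k,*tri((t,a),(s,b)),onplane(t,a,z),onplane(s,b,z))
from scipy.spatial.transform import Rotation as R
o=ctrl.get_obs(); print(R.from_rotvec(o['orientation']).as_matrix())
d=grab('wrist','w0'); T=np.eye(4); T[:3,:3]=R.from_rotvec(o['orientation']).as_matrix(); T[:3,3]=o['ee_pos']
print(np.linalg.inv(T)@d['cam_to_world'], d['K'][0,0])
E
```

```text
hub [ 445.  -232.2   48. ] [np.float64(1.3164646523922046), np.float64(1.3164646523922994)] [ 443.9 -231.5   48. ] [ 445.9 -233.2   48. ]
eye [ 604.7 -170.    49.8] [np.float64(1.0810958967661113), np.float64(1.0810958967660333)] [ 604.2 -169.6   48. ] [ 605.1 -172.2   48. ]
stub [431.6 251.2  62.2] [np.float64(0.125029910594019), np.float64(0.125029910594036)] [430.9 250.1  70. ] [434.9 254.7  70. ]
pin [593.6 204.8  65.5] [np.float64(1.6218930014111055), np.float64(1.6218930014110904)] [591.5 205.2  70. ] [596.1 206.1  70. ]
[[ 0.9  0.4 -0. ]
 [ 0.4 -0.9  0. ]
 [ 0.  -0.  -1. ]]
[[  -0.    -1.    -0.2   65. ]
 [   1.    -0.     0.     0.2]
 [  -0.    -0.2    1.  -148.2]
 [   0.     0.     0.     1. ]] 268.151324521204
```

```bash
cat >> h.py <<'E'
from scipy.spatial.transform import Rotation as R
def plan(p,yaw,show=True):
    """total move to TCP p (mm), tool x heading yaw (deg), tool down: shift in present tool axes (cm), turn rotvec (deg)"""
    o=ctrl.get_obs(); A=R.from_rotvec(o['orientation']); c,s=np.cos(np.radians(yaw)),np.sin(np.radians(yaw))
    B=R.from_matrix([[c,s,0],[s,-c,0],[0,0,-1]])
    sh=A.inv().apply(np.array(p)-o['ee_pos'])/10; tu=np.degrees((A.inv()*B).as_rotvec())
    print('t',round(o['t'],2),'pos',o['ee_pos'],'yaw',np.degrees(np.arctan2(*A.as_matrix()[1::-1,0])),'tz',A.as_matrix()[:,2],'w',o['width'],'F',o['ft_force'])
    print('shift cm',sh.round(2),'turn deg',tu.round(2))
E
python3 - <<'E'
from h import *
np.set_printoptions(precision=3,suppress=True)
plan([491.6,-214.1,170],21.3)
E
```

```text
t 0.15 pos [ 270.469 -562.994  236.075] yaw 25.657129033114334 tz [-0.     0.001 -1.   ] w 87.6346284584185 F [0.841 0.018 0.516]
shift cm [ 35.04 -21.87   6.63] turn deg [-0.07  0.    4.36]
```

Call:
{"api": "apply_moves", "payload": {
  "series": [
    [[2.0,-1.2,0.2,0,0,0,1],[3.3,-2.1,0.6,0,0,0,1],[3.3,-2.1,0.6,0,0,0,1],[3.3,-2.1,0.6,0,0,0,1],[3.3,-2.1,0.6,0,0,0,1],[3.3,-2.1,0.6,0,0,0,1],[3.3,-2.1,0.6,0,0,0,1],[3.3,-2.1,0.6,0,0,0,1],[3.3,-2.1,0.6,0,0,0,1],[3.3,-2.1,0.6,0,0,0,1],[3.3,-1.8,0.6,0,0,4.4,1],[0,0,0,0,0,0,1]]
  ]
}}

```text
t: 1.35
ee_pos: [492.8, -211.3, 173.9]
orientation: [-3.086, -0.583, 0.001]
ft_force: [-0.2, 0.2, -0.5]
width: 87.7
```

```bash
python3 - <<'E'
from h import *
np.set_printoptions(precision=3,suppress=True)
plan([491.6,-214.1,170],21.3)
d=grab('wrist','w1'); cv2.imwrite('pics/w1L.png',cv2.resize(d['img'],(800,600),interpolation=cv2.INTER_CUBIC))
for p in ([445,-232.2,48],[604.7,-170,48]): print(proj(d,p)*800/512)
E
```

```text
t 1.35 pos [ 492.753 -211.262  173.9  ] yaw 21.38701240367987 tz [-0.001  0.001 -1.   ] w 87.687508309999 F [-0.19   0.181 -0.508]
shift cm [-0.21  0.22  0.39] turn deg [-0.07  0.01  0.09]
[396.485 362.37 ]
[397.439  97.89 ]
```

View pics/w1L.png

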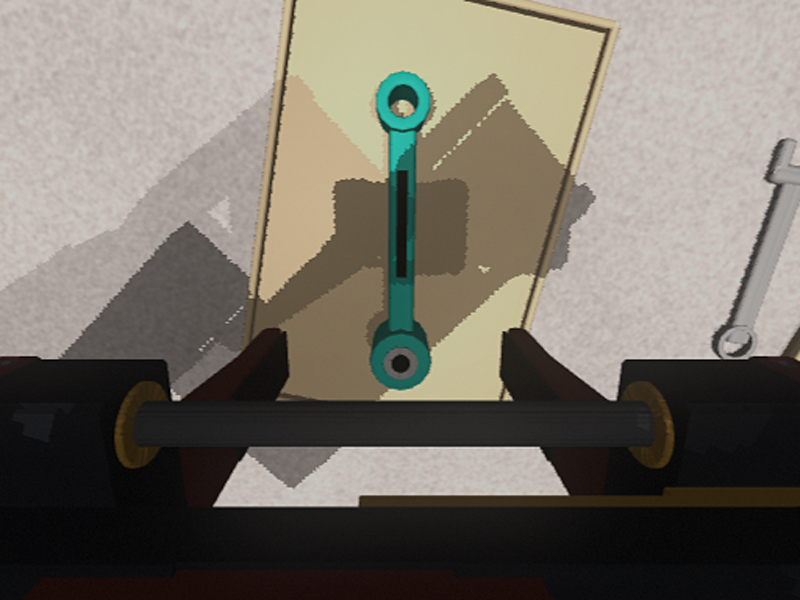

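The wrist view shows the hub bore at (401,363), the ring eye centre at (404,100) and the bar vertical between the fingers. The tray rim is well outside the fingers. I'll refine the position by combining this with the two fixed views.

```bash
python3 - <<'E'
from h import *
np.set_printoptions(precision=2,suppress=True)
t,s,d=load('top0'),load('scene0'),load('w1')
im=d['img']; m=cv2.inRange(cv2.cvtColor(im,cv2.COLOR_BGR2HSV),(78,90,30),(98,255,255))
f=lambda o,x,y:(o[0]+x/5-.5,o[1]+y/5-.5)
g=lambda x,y:(x*.64-.18,y*.64-.18)
for k,a,b,c in(('hub',f((271,135),251,267),f((155,145),271,63),g(401,363)),('eye',f((271,135),165,30),f((155,145),115,212),g(404,100))):
    print(k,tri((t,a),(s,b),(d,c)),onplane(d,c,48),onplane(t,a,48),onplane(s,b,48))
# bar sides at rows near the balance point
for v in(190,195,200,140):
    x=np.nonzero(m[v])[0]; x=x[(x>230)&(x<285)]; print(v,x.min(),x.max(),onplane(d,((x.min()+x.max())/2,v),40))
E
```

```text
hub (array([ 444.88, -233.86,   46.3 ]), [np.float64(2.231059458620879), np.float64(0.7909641029311394), np.float64(1.5228479205367713)]) [ 445.84 -235.06   48.  ] [ 443.88 -231.49   48.  ] [ 445.94 -233.19   48.  ]
eye (array([ 604.88, -172.06,   47.18]), [np.float64(2.3979130396904518), np.float64(0.6489531731155567), np.float64(1.8491056201176583)]) [ 605.13 -173.91   48.  ] [ 604.16 -169.6    48.  ] [ 605.08 -172.23   48.  ]
190 249 264 [ 488.37 -218.4    40.  ]
195 249 264 [ 483.14 -220.47   40.  ]
200 249 263 [ 477.66 -222.05   40.  ]
140 249 264 [ 538.11 -198.69   40.  ]
```

```bash
python3 - <<'E'
from h import *
np.set_printoptions(precision=3,suppress=True)
plan([492,-216.4,24],21.0)
E
```

```text
t 1.4 pos [ 491.833 -212.769  174.17 ] yaw 21.48420440889994 tz [-0.001  0.    -1.   ] w 88.15306423280589 F [0.772 0.123 0.445]
shift cm [-0.11  0.35 15.02] turn deg [-0.04  0.04  0.48]
```

Call:
{"api": "apply_moves", "payload": {
  "series": [
    [[-0.1,0.35,1.5,0,0,0.4,1],[0,0,2.5,0,0,0,1],[0,0,2.5,0,0,0,1],[0,0,2.0,0,0,0,1],[0,0,1.5,0,0,0,1],[0,0,1.0,0,0,0,1],[0,0,0,0,0,0,1],[0,0,0,0,0,0,1]]
  ]
}}

```text
t: 2.2
ee_pos: [491.6, -218.7, 65.0]
orientation: [3.09, 0.568, 0.0]
ft_force: [0.3, -0.5, -0.0]
width: 88.0
```

```bash
python3 - <<'E'
from h import *
np.set_printoptions(precision=3,suppress=True)
for i in range(3): plan([492,-216.4,24],21.0); d=grab('wrist','w2')
cv2.imwrite('pics/w2L.png',cv2.resize(d['img'],(800,600),interpolation=cv2.INTER_CUBIC))
E
```

```text
t 2.2 pos [ 491.606 -218.652   65.039] yaw 20.834301098782802 tz [ 0. -0. -1.] w 88.03350406990121 F [ 0.307 -0.543 -0.038]
shift cm [ 0.12 -0.2   4.1 ] turn deg [ 0.01 -0.01 -0.17]
t 2.25 pos [ 491.937 -218.615   65.35 ] yaw 20.846421716320705 tz [ 0.001 -0.    -1.   ] w 87.80668395596223 F [-0.38  -0.517  0.362]
shift cm [ 0.08 -0.21  4.13] turn deg [ 0.05 -0.04 -0.15]
t 2.3 pos [ 492.082 -218.535   65.521] yaw 20.853941864318305 tz [ 0.001 -0.001 -1.   ] w 87.6813962116213 F [ 0.581 -0.045  0.089]
shift cm [ 0.06 -0.21  4.15] turn deg [ 0.06 -0.06 -0.15]
```

View pics/w2L.png

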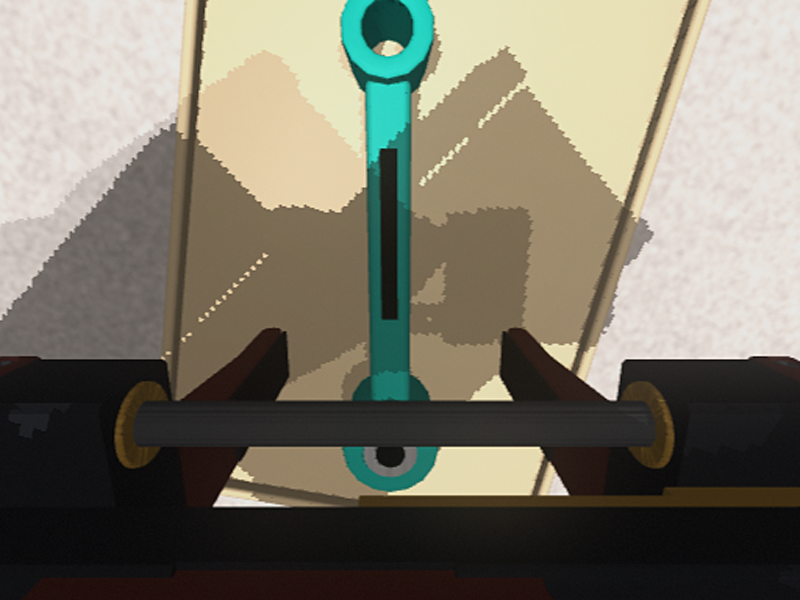

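The fingers are centred on column 395. The bar sits at about 390, the hub bore at (390,456) and the eye at about (388,27), so the tool must shift about -2 mm in y. That agrees with the plan. Now I'll check the balance point along the bar.

```bash
python3 - <<'E'
from h import *
np.set_printoptions(precision=2,suppress=True)
d=load('w2'); e=load('w1'); g=lambda x,y:(x*.64-.18,y*.64-.18)
h=tri((d,g(390,456)),(e,g(401,363))); y=tri((d,g(388,27)),(e,g(404,100))); print(h,y)
H=onplane(d,g(390,456),48); E=onplane(d,g(388,27),48); print(H,E,np.linalg.norm(E-H))
u=(E-H)/np.linalg.norm(E-H); b=H+50*u; print(b,np.degrees(np.arctan2(u[1],u[0])))
plan([b[0],b[1],24],21.0)
E
```

```text
(array([ 448.4 , -233.76,   54.63]), [np.float64(0.16711380474029322), np.float64(0.1671138047403064)]) (array([ 605.55, -173.56,   45.08]), [np.float64(0.24194332649216746), np.float64(0.24194332649223474)])
[ 444.03 -235.18   48.  ] [ 604.5  -173.74   48.  ] 171.83883337266803
[ 490.72 -217.31   48.  ] 20.951557768318008
t 2.35 pos [ 492.13 -218.42   65.54] yaw 20.85887339506915 tz [ 0. -0. -1.] w 87.76169329580549 F [ 0.22 -1.07  0.18]
shift cm [-0.1  -0.16  4.15] turn deg [ 0.06 -0.06 -0.14]
```

Call:
{"api": "apply_moves", "payload": {
  "series": [
    [[-0.05,-0.2,0.6,0,0,0,1],[0,0,1.2,0,0,0,1],[0,0,1.2,0,0,0,1],[0,0,0.75,0,0,0,1],[0,0,0.4,0,0,0,1],[0,0,0,0,0,0,1],[0,0,0,0,0,0,1]]
  ]
}}

```text
t: 3.05
ee_pos: [490.5, -216.3, 23.0]
orientation: [-3.09, -0.569, 0.0]
ft_force: [1.0, 0.6, -0.6]
width: 88.1
```

Call:
{"api": "apply_moves", "payload": {
  "series": [
    [[0,0,0,0,0,0,0.6],[0,0,0,0,0,0,0.4],[0,0,0,0,0,0,0.3],[0,0,0,0,0,0,0.2],[0,0,0,0,0,0,0.1],[0,0,0,0,0,0,0],[0,0,0,0,0,0,0],[0,0,0,0,0,0,0],[0,0,0,0,0,0,0]]
  ]
}}

```text
t: 3.95
ee_pos: [490.5, -216.3, 23.2]
orientation: [3.09, 0.569, 0.0]
ft_force: [0.2, -1.5, 1.1]
width: 19.6
```

Call:
{"api": "apply_moves", "payload": {
  "series": [
    [[0,0,0,0,0,0,0],[0,0,0,0,0,0,0],[0,0,0,0,0,0,0],[0,0,0,0,0,0,0]]
  ]
}}

```text
t: 4.35
ee_pos: [490.5, -216.4, 23.2]
orientation: [3.09, 0.569, 0.0]
ft_force: [0.1, -2.1, -0.6]
width: 17.9
```

Call:
{"api": "apply_moves", "payload": {
  "series": [
    [[0,0,-0.2,0,0,0,0],[0,0,-0.5,0,0,0,0],[0,0,-0.8,0,0,0,0],[0,0,-0.5,0,0,0,0],[0,0,-0.2,0,0,0,0],[0,0,0,0,0,0,0],[0,0,0,0,0,0,0],[0,0,0,0,0,0,0]]
  ]
}}

```text
t: 5.15
ee_pos: [490.3, -216.2, 45.0]
orientation: [-3.089, -0.569, 0.001]
ft_force: [-0.1, -0.2, -6.6]
width: 17.6
```

```bash
python3 - <<'E'
from h import *
np.set_printoptions(precision=3,suppress=True)
plan([491,-217,110],21.0); print(ctrl.get_obs()['moment'])
s=grab('scene','s3'); t=grab('top','t3'); w=grab('wrist','w3')
c=lambda d,x,y:cv2.resize(d['img'][y-30:y+30,x-40:x+40],(400,300),interpolation=cv2.INTER_NEAREST)
cv2.imwrite('pics/m3.png',np.vstack([np.hstack([c(s,195,175),c(t,311,165)]),np.hstack([cv2.resize(w['img'],(400,300)),np.zeros((300,400,3),np.uint8)])]))
E
```

```text
t 5.15 pos [ 490.277 -216.238   44.992] yaw 20.858199347826364 tz [-0.  0. -1.] w 17.639461219365465 F [-0.068 -0.195 -6.588]
shift cm [ 0.04  0.09 -6.5 ] turn deg [-0.02  0.02 -0.14]
[ 0.031  0.012 -0.01 ]
```

View pics/m3.png

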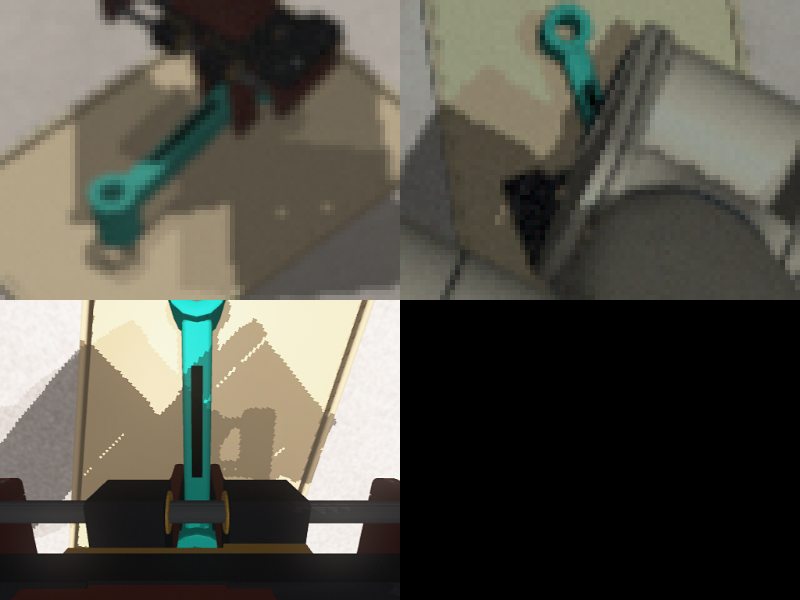

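The crank is lifted, and the 6.6 N load (about 0.67 kg) falls within its stated weight. The eye ring shows at scene crop (113,190) and top crop (167,28), and the shadow gap below it confirms the lift. I'll check level from the eye's height, then measure the fixture better with the wrist camera.

```bash
python3 - <<'E'
from h import *
np.set_printoptions(precision=2,suppress=True)
s,t=load('s3'),load('t3'); f=lambda o,x,y:(o[0]+x/5-.5,o[1]+y/5-.5)
print(tri((t,f((271,135),167,28)),(s,f((155,145),113,190))))
E
```

```text
(array([ 602.46, -168.88,   72.92]), [np.float64(1.770403864061746), np.float64(1.7704038640617092)])
```

Call:
{"api": "apply_moves", "payload": {
  "series": [
    [[0,0,-1,0,0,0,0],[0,0,-2,0,0,0,0],[0,0,-2.5,0,0,0,0],[0,0,-2.5,0,0,0,0],[0,0,-2.5,0,0,0,0],[0,0,-2.5,0,0,0,0],[0,0,-1,0,0,0,0],[0,0,-0.5,0,0,0,0],[0,0,0,0,0,0,0]]
  ]
}}

```text
t: 6.2
ee_pos: [490.3, -216.3, 190.2]
orientation: [3.09, 0.569, 0.0]
ft_force: [-0.5, -0.2, -7.0]
width: 17.7
```

```bash
python3 - <<'E'
from h import *
np.set_printoptions(precision=3,suppress=True)
# target: balance point over fixture
s=np.array([431,250.5]);p=np.array([593,205]);u=(p-s)/np.linalg.norm(p-s);print(np.linalg.norm(p-s),np.degrees(np.arctan2(u[1],u[0])),s+50*u)
plan([*(s+50*u),190],np.degrees(np.arctan2(u[1],u[0]))); print(ctrl.get_obs()['moment'],ctrl.get_obs()['qpos'])
E
```

```text
168.26838681107037 -15.688151272451385 [479.137 236.98 ]
t 6.2 pos [ 490.277 -216.261  190.226] yaw 20.85789044992581 tz [ 0. -0. -1.] w 17.661215187841705 F [-0.539 -0.199 -6.983]
shift cm [ 15.1  -42.75   0.02] turn deg [ 0.   -0.01 36.55]
[-0.019  0.053 -0.037] [-0.438  0.355  1.864 -0.     0.923  0.769]
```

```bash
cat >> h.py <<'E'
def rows(p,yaw,n,g=0):
    o=ctrl.get_obs(); A=R.from_rotvec(o['orientation']); a=A.as_matrix()[:,0]; y0=np.degrees(np.arctan2(a[1],a[0])); p0=o['ee_pos']
    s=np.arange(n+1)/n; s=3*s**2-2*s**3
    for i in range(n):
        ya=np.radians(y0+s[i]*(yaw-y0)); c,q=np.cos(ya),np.sin(ya); d=(np.array(p)-p0)*(s[i+1]-s[i])/10
        print([round(c*d[0]+q*d[1],2),round(q*d[0]-c*d[1],2),round(-d[2],2),0,0,round(-(yaw-y0)*(s[i+1]-s[i]),2),g])
E
python3 - <<'E'
from h import *
yaw=-15.7;c,q=np.cos(np.radians(yaw)),np.sin(np.radians(yaw))
B=np.array([479,237,190])+160*np.array([q,-c,0])-30*np.array([c,q,0]); print(B); rows(B,yaw,16)
E
```

```text
[406.82317625  91.08733395 190.        ]
[np.float64(0.04), np.float64(-0.36), np.float64(0.0), 0, 0, np.float64(0.41), 0]
[np.float64(0.09), np.float64(-1.01), np.float64(0.0), 0, 0, np.float64(1.16), 0]
[np.float64(0.11), np.float64(-1.57), np.float64(0.0), 0, 0, np.float64(1.8), 0]
[np.float64(0.08), np.float64(-2.04), np.float64(0.0), 0, 0, np.float64(2.34), 0]
[np.float64(-0.0), np.float64(-2.41), np.float64(0.0), 0, 0, np.float64(2.77), 0]
[np.float64(-0.13), np.float64(-2.69), np.float64(0.0), 0, 0, np.float64(3.09), 0]
[np.float64(-0.3), np.float64(-2.86), np.float64(0.0), 0, 0, np.float64(3.3), 0]
[np.float64(-0.48), np.float64(-2.93), np.float64(0.0), 0, 0, np.float64(3.41), 0]
[np.float64(-0.65), np.float64(-2.9), np.float64(0.0), 0, 0, np.float64(3.41), 0]
[np.float64(-0.79), np.float64(-2.77), np.float64(0.0), 0, 0, np.float64(3.3), 0]
[np.float64(-0.89), np.float64(-2.54), np.float64(0.0), 0, 0, np.float64(3.09), 0]
[np.float64(-0.92), np.float64(-2.23), np.float64(0.0), 0, 0, np.float64(2.77), 0]
[np.float64(-0.87), np.float64(-1.84), np.float64(0.0), 0, 0, np.float64(2.34), 0]
[np.float64(-0.73), np.float64(-1.39), np.float64(0.0), 0, 0, np.float64(1.8), 0]
[np.float64(-0.49), np.float64(-0.88), np.float64(0.0), 0, 0, np.float64(1.16), 0]
[np.float64(-0.18), np.float64(-0.31), np.float64(0.0), 0, 0, np.float64(0.41), 0]
```

Call:
{"api": "apply_moves", "payload": {
  "series": [
    [[0,-0.4,0,0,0,0.4,0],[0.1,-1.0,0,0,0,1.2,0],[0.1,-1.6,0,0,0,1.8,0],[0.1,-2.0,0,0,0,2.3,0],[0,-2.4,0,0,0,2.8,0],[-0.1,-2.7,0,0,0,3.1,0],[-0.3,-2.9,0,0,0,3.3,0],[-0.5,-2.9,0,0,0,3.4,0]]
  ]
}}

```text
t: 7.0
ee_pos: [447.2, -61.0, 189.0]
orientation: [-3.14, -0.065, 0.004]
ft_force: [-0.9, 0.6, -6.7]
width: 18.0
```

Call:
{"api": "apply_moves", "payload": {
  "series": [
    [[-0.6,-2.9,0,0,0,3.4,0],[-0.8,-2.8,0,0,0,3.3,0],[-0.9,-2.5,0,0,0,3.1,0],[-0.9,-2.2,0,0,0,2.8,0],[-0.9,-1.8,0,0,0,2.3,0],[-0.7,-1.4,0,0,0,1.8,0],[-0.5,-0.9,0,0,0,1.2,0],[-0.2,-0.3,0,0,0,0.4,0],[0,0,0,0,0,0,0],[0,0,0,0,0,0,0],[0,0,0,0,0,0,0]]
  ]
}}

```text
t: 8.1
ee_pos: [406.9, 90.5, 190.0]
orientation: [3.112, -0.431, -0.0]
ft_force: [0.2, 0.7, -6.6]
width: 18.1
```

```bash
python3 - <<'E'
from h import *
np.set_printoptions(precision=3,suppress=True)
plan([406.8,91,190],-15.7); print(ctrl.get_obs()['moment'])
d=grab('wrist','w4'); t=grab('top','t4')
c=lambda d,x,y:cv2.resize(d['img'][y-30:y+30,x-40:x+40],(400,300),interpolation=cv2.INTER_CUBIC)
cv2.imwrite('pics/w4L.png',cv2.resize(d['img'],(800,600),interpolation=cv2.INTER_CUBIC))
E
```

```text
t 8.1 pos [406.915  90.49  190.004] yaw -15.765706496753534 tz [-0. -0. -1.] w 18.1113774864868 F [ 0.159  0.729 -6.633]
shift cm [-0.02 -0.05  0.  ] turn deg [ 0.01  0.02 -0.07]
[0.004 0.042 0.014]
```

View pics/w4L.png

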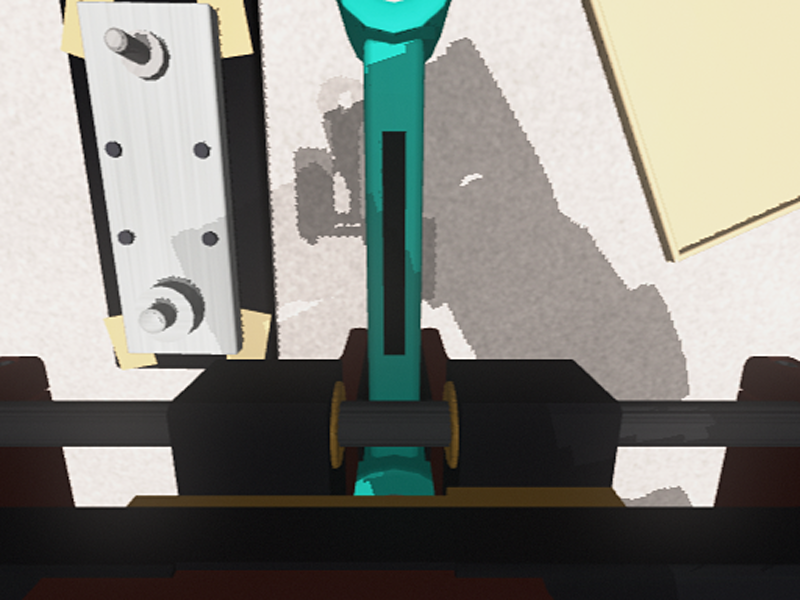

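The wrist view shows the fixture clearly, with the stub tip at about (153,320) and the pin tip at about (115,40). It is turned some degrees relative to the crank. I'll refine the tip centres numerically.

```bash
python3 - <<'E'
from h import *
np.set_printoptions(precision=2,suppress=True)
w,t,s=load('w4'),load('t4'),load('scene0'); g=lambda x,y:(x*.64-.18,y*.64-.18); f=lambda o,x,y:(o[0]+x/5-.5,o[1]+y/5-.5)
S=g(153,320);P=g(115,40)
for z in (70,): 
    a,b=onplane(w,S,z),onplane(w,P,z); print(a,b,np.linalg.norm(b-a),np.degrees(np.arctan2(*(b-a)[1::-1])))
print(tri((w,S),(s,f((227,230),327,97)),(load('top0'),f((146,135),158,262))))
print(tri((w,P),(s,f((227,230),59,168)),(load('top0'),f((146,135),235,25))))
c=lambda d,x,y,r=20:cv2.resize(d['img'][y-int(r*.75):y+int(r*.75),x-r:x+r],(400,300),interpolation=cv2.INTER_CUBIC)
print(t['img'].shape)
cv2.imwrite('pics/m4.png',np.vstack([np.hstack([c(w,96,200),c(w,80,28)]),np.hstack([c(load('top0'),180,187),c(load('top0'),194,141)])]))
E
```

```text
[432.66 250.37  70.  ] [593.72 203.38  70.  ] 167.770612617376 -16.261776655536302
(array([432.06, 252.09,  65.25]), [np.float64(1.186956382796673), np.float64(0.8570469576663595), np.float64(1.464346049050388)])
(array([594.12, 204.95,  66.81]), [np.float64(0.9898839485545144), np.float64(1.2255041225005079), np.float64(2.1584122668412484)])
(384, 512, 3)
```

View pics/m4.png

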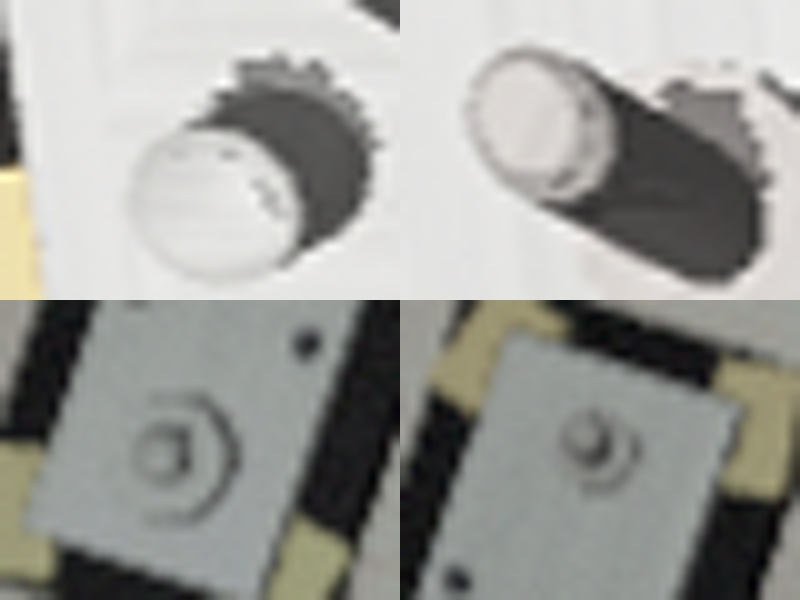

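In the enlarged views the stub's tip ellipse is centred at crop (214,203), and the pin's flat tip is at crop (128,110) of its tile. In the top view the stub is at (165,153) and the pin at (185,140) of their tiles.

```bash
cat >> h.py <<'E'
WS,WP,TS,TP,SS,SP=(96.9,204.8),(72.4,23.7),(176,186.8),(192,139.5),(291.9,248.9),(238.3,263.1)
E
python3 - <<'E'
from h import *
np.set_printoptions(precision=2,suppress=True)
w,t,s=load('w4'),load('top0'),load('scene0')
for d,a,b in((w,WS,WP),(t,TS,TP),(s,SS,SP)):
    A,B=onplane(d,a,70),onplane(d,b,70); print(A,B,np.linalg.norm(B-A),np.degrees(np.arctan2(*(B-A)[1::-1])))
for a in(((w,WS),(t,TS),(s,SS)),((w,WP),(t,TP),(s,SP)),((w,WS),(t,TS)),((w,WP),(t,TP))): print(tri(*a))
# crank top-of-eye in w4, plus grip offsets: where crank eye bore sits relative to TCP
E
```

```text
[432.72 251.29  70.  ] [595.23 203.68  70.  ] 169.34573468106524 -16.329720085299048
[431.16 253.73  70.  ] [591.42 206.85  70.  ] 166.96963827059923 -16.305039015483263
[434.9  254.67  70.  ] [596.13 206.06  70.  ] 168.40324465941237 -16.77812834241085
(array([432.33, 253.66,  66.3 ]), [np.float64(0.13582863785958546), np.float64(1.1125895901989078), np.float64(1.2389316679396511)])
(array([594.5 , 205.58,  67.86]), [np.float64(1.9084887108939896), np.float64(3.097651683812169), np.float64(1.1966937977662642)])
(array([431.77, 254.67,  64.76]), [np.float64(0.24948919085299756), np.float64(0.24948919085300006)])
(array([593.46, 205.39,  69.51]), [np.float64(2.4773709821596803), np.float64(2.477370982159806)])
```

```bash
python3 - <<'E'
from h import *
plan([480.1,238.7,150],-16.4); rows([480.1,238.7,150],-16.4,10)
E
```

```text
t 8.2 pos [406.99788133  90.50344195 190.11150455] yaw -15.780741976973859 tz [-7.33629678e-05 -6.62030853e-05 -9.99999995e-01] w 17.59225535710221 F [ 0.04354706  0.1175246  -5.90234153]
shift cm [  3.   -16.25   4.01] turn deg [0.   0.   0.62]
[np.float64(0.08), np.float64(-0.45), np.float64(0.11), 0, 0, np.float64(0.02), 0]
[np.float64(0.23), np.float64(-1.24), np.float64(0.3), 0, 0, np.float64(0.05), 0]
[np.float64(0.33), np.float64(-1.82), np.float64(0.45), 0, 0, np.float64(0.07), 0]
[np.float64(0.4), np.float64(-2.21), np.float64(0.55), 0, 0, np.float64(0.08), 0]
[np.float64(0.44), np.float64(-2.41), np.float64(0.59), 0, 0, np.float64(0.09), 0]
[np.float64(0.43), np.float64(-2.41), np.float64(0.59), 0, 0, np.float64(0.09), 0]
[np.float64(0.39), np.float64(-2.21), np.float64(0.55), 0, 0, np.float64(0.08), 0]
[np.float64(0.32), np.float64(-1.82), np.float64(0.45), 0, 0, np.float64(0.07), 0]
[np.float64(0.22), np.float64(-1.24), np.float64(0.3), 0, 0, np.float64(0.05), 0]
[np.float64(0.08), np.float64(-0.46), np.float64(0.11), 0, 0, np.float64(0.02), 0]
```

Call:
{"api": "apply_moves", "payload": {
  "series": [
    [[0.1,-0.5,0.1,0,0,0.1,0],[0.2,-1.2,0.3,0,0,0.1,0],[0.3,-1.8,0.5,0,0,0.1,0],[0.4,-2.2,0.5,0,0,0.1,0],[0.4,-2.4,0.6,0,0,0.1,0],[0.4,-2.4,0.6,0,0,0.1,0],[0.4,-2.2,0.6,0,0,0,0],[0.4,-1.8,0.4,0,0,0,0],[0.3,-1.2,0.3,0,0,0,0],[0.1,-0.5,0.1,0,0,0,0],[0,0,0,0,0,0,0],[0,0,0,0,0,0,0]]
  ]
}}

```text
t: 9.4
ee_pos: [480.4, 237.6, 150.2]
orientation: [3.109, -0.447, -0.001]
ft_force: [0.4, -0.8, -6.8]
width: 17.5
```

```bash
python3 - <<'E'
from h import *
np.set_printoptions(precision=3,suppress=True)
plan([480.1,238.7,129.2],-16.4); print(ctrl.get_obs()['moment'],ctrl.get_obs()['qpos'])
w=grab('wrist','w5');s=grab('scene','s5');t=grab('top','t5')
c=lambda d,x,y,r=50:cv2.resize(d['img'][y-int(r*.75):y+int(r*.75),x-r:x+r],(400,300),interpolation=cv2.INTER_CUBIC)
cv2.imwrite('pics/m5.png',np.vstack([np.hstack([c(s,267,245),c(t,186,160)]),np.hstack([cv2.resize(w['img'],(400,300)),np.zeros((300,400,3),np.uint8)])]))
E
```

```text
t 9.4 pos [480.377 237.594 150.171] yaw -16.356465474742933 tz [-0.001 -0.    -1.   ] w 17.50784492211382 F [ 0.354 -0.845 -6.833]
shift cm [-0.06 -0.1   2.1 ] turn deg [0.03 0.03 0.04]
[0.071 0.035 0.029] [ 0.437  0.415  1.888 -0.     0.839  2.294]
```

View pics/m5.png

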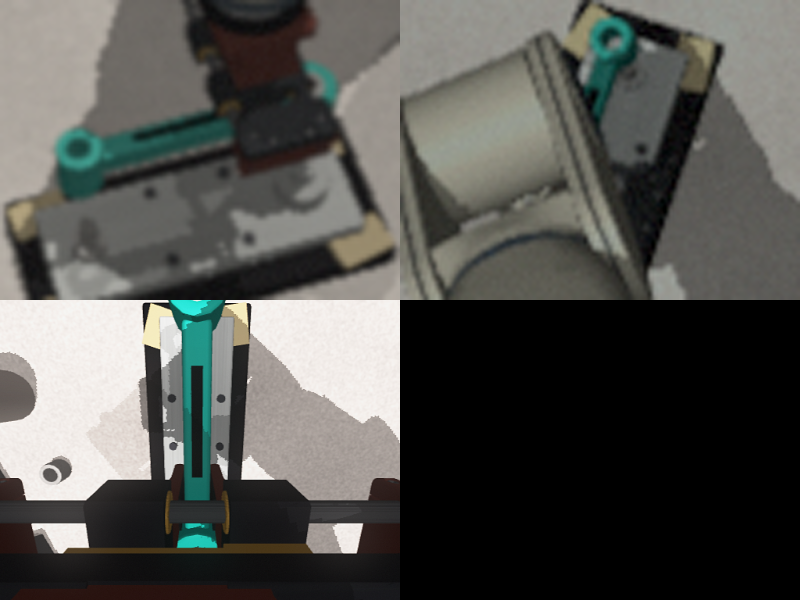

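The crank is held over the fixture. In the wrist view the bar (column 197) lies midway between the plate's screw holes (172/221 and 174/220), so it is aligned laterally. The eye shows at scene crop (78,148) and top crop (212,42).

```bash
python3 - <<'E'
from h import *
np.set_printoptions(precision=2,suppress=True)
w,t,s=load('w5'),load('t5'),load('s5')
ET,ES=(188.5,133.),(236.,244.5)
print(tri((t,ET),(s,ES)), 'expect z',150.2+24.8)
print('eye vs pin, top',onplane(t,ET,175)-onplane(t,TP,70),'scene',onplane(s,ES,175)-onplane(s,SP,70))
# axis of the plate from screw holes (wrist, z=35) vs TCP heading
g=lambda x,y:(x*1.28-.5+.14,(y-300)*1.28-.36)
m1=(onplane(w,g(172,398),35)+onplane(w,g(221,398),35))/2; m2=(onplane(w,g(173.5,446.5),35)+onplane(w,g(220,446.5),35))/2
print(m1,m2); a=np.radians(-16.4); n=np.array([-np.sin(a),np.cos(a)]); q=ctrl.get_obs()['ee_pos'][:2]; print('plate axis left of TCP line',(m1[:2]-q)@n,(m2[:2]-q)@n)
u=np.array([np.cos(a),np.sin(a)]); print('stub->holes mid along',((m1+m2)[:2]/2-np.array([432.8,252.6]))@u,'TCP along',(q-np.array([432.8,252.6]))@u)
plan([480.1,238.7,129.2],-16.4)
E
```

```text
(array([595.61, 204.19, 170.61]), [np.float64(2.549502581838758), np.float64(2.5495025818386687)]) expect z 175.0
eye vs pin, top [  1.24  -1.8  105.  ] scene [  2.79  -1.07 105.  ]
[540.19 220.36  35.  ] [481.54 237.29  35.  ]
plate axis left of TCP line 0.37931769346413685 0.05986141388025446
stub->holes mid along 81.5991108102691 TCP along 50.06089390219177
t 9.55 pos [480.55 237.52 150.41] yaw -16.383942881822573 tz [-0. -0. -1.] w 17.681278783211457 F [ 0.26  0.18 -6.28]
shift cm [-0.08 -0.1   2.12] turn deg [0.01 0.   0.02]
```

Call:
{"api": "apply_moves", "payload": {
  "series": [
    [[-0.1,0,0.1,0,0,0,0],[-0.05,-0.1,0.3,0,0,0,0],[0,0,0.4,0,0,0,0],[0,0,0.5,0,0,0,0],[0,0,0.4,0,0,0,0],[0,0,0.3,0,0,0,0],[0,0,0.1,0,0,0,0],[0,0,0,0,0,0,0],[0,0,0,0,0,0,0],[0,0,0,0,0,0,0],[0,0,0,0,0,0,0],[0,0,0,0,0,0,0]]
  ]
}}

```text
t: 10.75
ee_pos: [479.7, 239.6, 129.3]
orientation: [-3.11, 0.447, -0.0]
ft_force: [1.0, 0.1, -6.3]
width: 17.9
```

```bash
python3 - <<'E'
from h import *
np.set_printoptions(precision=3,suppress=True)
plan([480.1,238.7,129.2],-16.4); o=ctrl.get_obs(); print(o['moment'],o['qvel'])
w=grab('wrist','w6');s=grab('scene','s6');t=grab('top','t6')
def c(d,x,y,r=40): return cv2.resize(d['img'][y-int(r*.75):y+int(r*.75),x-r:x+r],(400,300),interpolation=cv2.INTER_CUBIC)
cv2.imwrite('pics/m6.png',np.vstack([np.hstack([c(s,265,250),c(t,190,145)]),np.hstack([cv2.resize(w['img'],(400,300)),cv2.resize(s['img'],(400,300))])]))
E
```

```text
t 10.75 pos [479.744 239.593 129.334] yaw -16.343200871961844 tz [ 0.  0. -1.] w 17.863349385293738 F [ 0.976  0.073 -6.35 ]
shift cm [0.06 0.08 0.01] turn deg [-0.01 -0.01  0.06]
[0.059 0.047 0.029] [-0.001 -0.001  0.    -0.001 -0.     0.003]
```

View pics/m6.png

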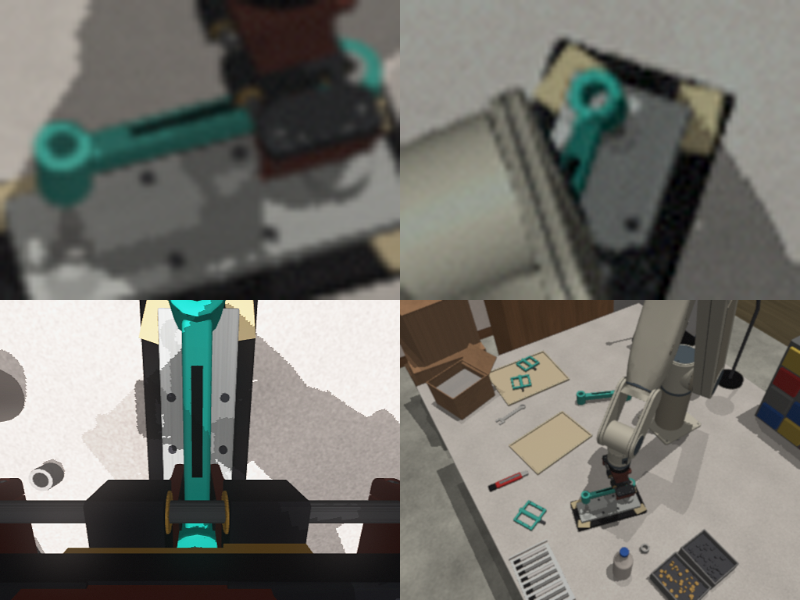

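The crank is at its final height. The eye is at scene crop (63,144) and top crop (198,95), and in the wrist view the bar (197) is about centred between the holes (171/225, 173/222). The bystanders look untouched.

```bash
python3 - <<'E'
from h import *
np.set_printoptions(precision=2,suppress=True)
w,t,s=load('w6'),load('t6'),load('s6')
ET,ES=(189.1,133.5),(237.1,248.3); z=129.3+24.8
print(tri((t,ET),(s,ES)),'expect z',z)
a=np.radians(-16.4);u=np.array([np.cos(a),np.sin(a)]);n=np.array([-np.sin(a),np.cos(a)])
for d,e,p in((t,ET,TP),(s,ES,SP)):
    v=(onplane(d,e,z)-onplane(d,p,70))[:2]; print('eye-pin along/left',v@u,v@n)
g=lambda x,y:(x*1.28-.36,(y-300)*1.28-.36)
q=ctrl.get_obs()['ee_pos'][:2]
for l,r,y in((171,225,398),(173,222,450)):
    m=(onplane(w,g(l,y),35)+onplane(w,g(r,y),35))[:2]/2; print('plate axis left of TCP',(m-q)@n)
print('TCP-stub along/left',(q-np.array([432.8,252.6]))@u,(q-np.array([432.8,252.6]))@n)
# bystanders: before/after change in scene image
b=load('scene0')['img']
for k,(x,y,r) in dict(pedal=(167,275,22),knife=(138,232,22),bottle=(286,335,25),wrench=(141,147,18),bushing=(313,317,10),bigcrank=(262,121,30)).items():
    D=cv2.absdiff(b,s['img'])[max(y-r,0):y+r,x-r:x+r].max(2); print(k,(D>60).mean().round(3))
E
```

```text
(array([595.92, 205.72, 153.  ]), [np.float64(0.6486087648118432), np.float64(0.6486087648119906)]) expect z 154.10000000000002
eye-pin along/left 3.8601383085293013 0.19496439174105673
eye-pin along/left 0.6365200113254933 0.02488224936860033
plate axis left of TCP -1.233068187395342
plate axis left of TCP -0.7506657780590448
TCP-stub along/left 48.64179836412111 0.7233344584973365
pedal 0.0
knife 0.0
bottle 0.0
wrench 0.0
bushing 0.0
bigcrank 0.241
```

Call:
{"api": "apply_moves", "payload": {
  "series": [
    [[-0.05,0.05,0,0,0,0,0],[0,0,0,0,0,0,0],[0,0,0,0,0,0,0],[0,0,0,0,0,0,0],[0,0,0,0,0,0,0],[0,0,0,0,0,0,0],[0,0,0,0,0,0,0],[0,0,0,0,0,0,0],[0,0,0,0,0,0,0],[0,0,0,0,0,0,0]]
  ]
}}

```text
t: 11.9
ee_pos: [479.0, 239.2, 129.2]
orientation: [3.11, -0.447, -0.0]
ft_force: [-0.0, -0.6, -6.9]
width: 17.7
```

```bash
python3 - <<'E'
from h import *
np.set_printoptions(precision=3,suppress=True)
plan([480.1,238.7,129.2],-16.4); o=ctrl.get_obs(); print(o['qvel'],o['moment'])
print(ctrl.close_job())
E
```

```text
t 11.9 pos [479.001 239.21  129.157] yaw -16.343132541379134 tz [-0. -0. -1.] w 17.71099538274412 F [-0.049 -0.602 -6.875]
shift cm [ 0.12  0.02 -0.  ] turn deg [0.   0.   0.06]
[-0.001  0.001 -0.002 -0.     0.001  0.001] [ 0.071  0.008 -0.045]
the job is handed in; nothing more can be done
None
```

I gripped the small turquoise crank at its balance point with the fixed 30 N, lifted it out of the tray and carried it level to the fixture. I handed the job in at 11.9 s, still holding it level and still with the hub over the stub and the eye over the pin.

- **Height and level:** The underside works out at about 110 mm, 40 mm above the tips. The eye's top measured 153 mm against an expected 154 mm. The tool is vertical and the joint speeds are near zero. The wrist carries about 6.9 N, the crank's weight alone, with almost no moment.
- **Position over the fixture:** Before the last 0.5 mm nudge, the views put the crank within about 1 mm sideways. Lengthwise the cameras disagreed: the eye read 0.6 mm past the pin in the scene view and 3.9 mm in the top view. The last state reading put the tool about 1.2 mm short of the planned point along the bar. A lengthwise error of 1–3 mm is possible, and I took no picture after that nudge.
- **Heights of the stub and pin:** Triangulation gave 65–70 mm for the tips, against 70 mm in the text. I used 70 mm.
- **Other objects:** The pedal, knife, bottle, wrench and bushing look unchanged in the scene view. The area around the larger crank did change. I put that down to the arm and its shadow, since nothing went near it, but I couldn't confirm it because the arm partly hides it.

I viewed 9 pictures, within the budget of 10.

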